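# Park the bench slicer's dial and send its blade plate to the wash

## Robot

A 6-joint arm with a two-finger parallel gripper is mounted at the origin on a cart in front of the work surface, level with it; the furniture and walls round the work are solid. World frame = base frame: x ahead of the robot, y to its left, z up, the work surface at z = 0. Lengths are in m, angles in rad, forces in N, time in s.
With the tool pointing down it reaches from about 0.35 to 0.875 m from the base axis. Payload 4.2 kg.
Tool frame: the origin (TCP) lies on the mounting face of the last link; the fingertips stand bot.tips_ahead ahead of it and the grasp point (between the pads) lies 155 mm ahead of it (bot.tips_ahead is the distance from the TCP to the fingertips, in m); x points along the fingers, z is the direction in which the jaws open and shut, and the axes are right-handed (so a half turn about x gives the same grasp; the last joint's range is limited). The gripper opens to 85 mm and grips with 20 to 120 N. Pads are 22 mm wide; open, the fingers measure 114 mm over their backs; the gripper's body (76 mm by 85 mm) begins 54 mm behind the grasp point. The pads swing forward as they close: fully open they stand 13 mm farther back than shut.
Start: joints at [-0.907, 0.385, 0.008, 0, -1.194, -0.259], TCP at [0.246, -0.574, 0.405] pointing down, gripper open.
Joint ranges: [-3.14, 3.14], [-1.21, 2.06], [-1.07, 1.41], [-3.16, 2.05], [-2.99, -0.16], [-3.1, 3.1]. Speed limits (rad/s): [2.79, 2.79, 3.14, 3.14, 3.14, 3.14].

## Interface

Orientations are given as a rotation vector (axis times angle).
In Python, from rig import bot, snapshot, job, trace, spot_point gives the robot as it stands. The module is installed in compiled form; this text tells all that it offers.
- The arm moves only by the tool drive_tool, never from a script. Its argument "targets" is a list of rows, each a list of 6 numbers: the shift along the tool's x, y, z in m, then the turn, a rotation vector about the tool's x, y, z in rad. In form: [[x, y, z, rx, ry, rz], ...]. A call has 1 to 12 rows; each row is the pose to reach, as a shift and turn from the pose commanded when the call began, along the tool's axes at that moment; what a row does not reach only later rows make up. A row lasts 1/8 s, in which the tool goes at most 62.5 mm and 10.7 degrees, less where a joint would pass 70% of its speed; a pose out of reach is approached as far as the arm can. A call with a gripper value outside its range is refused whole. "grip" is the closure, from 0 (fully open) to 1 (shut), set as the call begins (left out, the last holds). The fingers move at their own pace and stop on an object; the grip force is fixed at half the most. Time passes only in rows, so rows that repeat a pose let the fingers close. It gives the time, the measured TCP pose, the force and the opening at its end, in the units of the state.
- bot.read_state(): the state, without advancing time (a new reading comes with each control period).
- snapshot(name): name is "scene" or "side" or "wrist"; returns a dict with "image" (400x640x3 uint8, red, green, blue), "intrinsics" (3x3 intrinsics, pixels), "R" (3x3) and "t" (3): a world point X has camera coordinates R X + t. Camera axes: x right, y down, z forward; pixel columns grow to the right and rows downward; lengths in m; the calibration is good to about 2 mm. A picture is of the moment at which its call begins. There is no depth.
- job.close_job(): hands the job in, once; it reports no verdict.
Trained networks look in a picture, given as the dict that the camera call returned (one of the last four; its "shot" number tells which), for a name from the list of things; names that differ only in an ending like _2 or _b are one class to them, and where a whole thing is asked for, a point or a joint stands for the part that bears it (a point fixed in the world has none). Each returns a list of dicts, best first, with "conf" (0 to 1); they miss things now and then, are a little off and sometimes report something else, mostly with a low value. They report only what shows in the picture. A call takes as long as a camera call.
- trace(picture, label): "pixels" (400x640 bool, what is visible of it).
- spot_point(picture, label): "position" ([x, y, z] in m, in the coordinates of the camera as it stood for that picture, good to about 4 mm: a listed point, or the origin of a listed thing).
The state is a dict: "t": time; "qpos": joint angles; "joint_vel": joint speeds; "joint_efforts": joint torques, N m; "ee_pos": TCP position; "ee_rot": TCP orientation; "ft_force": force on the tool from outside, world axes, zero at the start; "ft_torque": the same for the moment, N m; "finger_gap": finger opening in m.
Only numpy, scipy, OpenCV 4.12 (cv2) and the standard library are available. Lean on these libraries where they do the work, as an engineer would, in place of code of your own. Each camera call takes 0.05 s, during which the arm holds its last target. There are 200 camera calls.

## Task

Clear the bench slicer down for washing: first turn its thickness dial until the white pointer stands at the orange rider on the scale, and only then slide the blue-edged blade plate up out of its slot. Lower the plate into the empty grey plastic wash tub that stands beside the slicer, let it go only once its foot is well down inside the tub, and leave the dial at the rider. Leave the ramekin and the pepper mill where they are.

Things in the scene. Friction and masses are not known exactly. Their poses are not given: they have to be found in the camera images.
- slicer: Low white bench slicer fixed to the table, 184 (x) x 250 (y) mm, deck 55 mm high; origin at the centre of its underside, x away from the robot at yaw 0. Dial axis at (-10, +60) mm. Plate slot along x at y = -55 mm, 103 x 8 mm, floor at z = 10 mm; guides at its ends (|x| 40 to 64 mm) reach z = 95 mm. A fence at y = -117 mm reaches z = 73 mm.
- dial (a joint): Thickness dial: round grey knob, diameter 42 mm, on a black skirt (66 mm) with a white pointer; vertical axis, stays where left. 0 to 4.71 rad, growing clockwise seen from above; at value q the pointer is 135 degrees minus q counterclockwise from the slicer's x axis.
- rider (a joint): Orange rider: flat tab 8 mm wide on the scale ring round the dial, 36 to 57 mm off the axis; marks where the dial shall be set. Same zero and sense as the dial: it is set when both values agree. The robot cannot move it.
- dial_grip (a point): Point on the dial's axis at the height to grip the knob, 87 mm above the table; the knob's top is 12 mm above it, the skirt's top 23 mm below it. It turns with the dial.
- dial_pointer (a point): Point on the dial's pointer direction, 40 mm off the axis; it turns with the dial.
- rider_mark (a point): Point on the orange rider, 40 mm off the dial's axis, at the same height as dial_pointer; the two coincide when the dial is set.
- blade_plate: Thin flat steel blade plate, 100 (x) x 5 (y) x 120 mm (z), 0.22 kg, with a blue plastic grip strip along its top edge (70 mm long, 10 mm thick, z = 98 to 120 mm). Loose; it stands upright in the slicer's slot. Origin at the middle of its lower edge (its foot), z toward the grip strip.
- plate_grip (a point): Middle of the blade plate's blue grip strip, 109 mm above its foot; pinch it from above across the plate's 10 mm thick y direction.
- wash_tub: Empty grey plastic wash tub, loose, 0.8 kg, open at the top, upright walls 5 mm thick: outside 200 (x) x 160 (y) x 91 mm high (226 mm over its end grips), floor 5 mm thick; stands on the table to the right of the slicer. Origin at the centre of its underside.
- ramekin: White ramekin, diameter 84 mm, 42 mm high, a bystander; origin at the centre of its underside.
- pepper_mill: Brown wooden pepper mill, diameter 58 mm, 170 mm high, a bystander; origin at the centre of its underside.

How it is judged:
On the way, in this order (a step that is already met when the one before it is completed fails the run):
1. the dial's pointer stands at the orange rider (within 5 degrees) while the blade plate is still home in its slot (distance between dial_pointer and rider_mark below 0.0035 m and z of blade_plate in the frame of slicer below 0.025 m and horizontal distance between blade_plate and slicer below 0.065 m), for 0.3 s.
2. the blade plate is drawn up clear of its slot: its foot is above the slicer's guides (z of blade_plate in the frame of slicer above 0.097 m), for 0.1 s.
3. still held, the plate is lowered into the tub until its foot is at most 50 mm above the tub's underside (z of blade_plate in the frame of wash_tub below 0.05 m and x of blade_plate in the frame of wash_tub between -0.1 and 0.1 m and y of blade_plate in the frame of wash_tub between -0.08 and 0.08 m and contact force between the fingers and blade_plate above 0.5 N), for 0.1 s.
At the end, for the whole second after the job is handed in: The dial's pointer is within 5 degrees of the orange rider; the blade plate rests in the wash tub, standing, leaning or lying, its foot inside and at most 50 mm above the tub's underside, at rest; the tub stands upright on the table (distance between dial_pointer and rider_mark below 0.0035 m and x of blade_plate in the frame of wash_tub between -0.1 and 0.1 m and y of blade_plate in the frame of wash_tub between -0.08 and 0.08 m and x of plate_grip in the frame of wash_tub between -0.13 and 0.13 m and y of plate_grip in the frame of wash_tub between -0.11 and 0.11 m and z of blade_plate in the frame of wash_tub below 0.05 m and contact force between blade_plate and wash_tub above 0.3 N and angle between wash_tub's own z axis and vertical below 0.1 rad and height (world z) of wash_tub below 0.01 m and linear speed of blade_plate below 0.03 m/s); the robot touches nothing.
It fails at once if the ramekin or the pepper mill is moved by more than 30 mm (distance of any of ramekin, pepper_mill from where it was at the start of the episode above 0.03 m).
It also fails if it takes over 64 s, if anything falls off the work surface, if the arm or the gripper's body presses on something with over 40 N, if the wrist force passes 120 N, or if a joint passes its speed limit or range.

## Working session

There is one attempt and no reset: what is moved stays moved. The work goes in short steps, Python scripts to look and compute and a tool call to move; the robot and the scene stay as the last step left them, time stands still between calls to the robot, and variables do not carry over. Pictures are saved under pics/ and viewed, about 8 in all and at most 12, crops included, and the job is handed in when it is done.

Besides the shell and the picture viewer there is one more tool, called after "Call:" by a JSON object that holds its "api" and its "payload". drive_tool: Moves the arm, as the interface text tells. Its arguments: {"type":"object","properties":{"targets":{"type":"array","items":{"type":"array","items":{"type":"number"}}},"grip":{"type":"number"}},"required":["targets"]}

```bash
mkdir -p pics; cat > h.py <<'E'
import numpy as np, cv2
from rig import bot, snapshot, job, trace, spot_point
from scipy.spatial.transform import Rotation as Ro
def world(p,d): return p["R"].T@(np.array(d["position"])-p["t"])
def find(p,n,k=1):
    r=spot_point(p,n); 
    for d in r[:k]: print(n,np.round(world(p,d),4),round(d["conf"],2))
    return world(p,r[0]) if r else None
def save(p,n): cv2.imwrite(f"pics/{n}.png",p["image"][:,:,::-1])
E
python3 - <<'E'
from h import *
for c in ["scene","side"]:
    p=snapshot(c); save(p,c+"0"); print(c,p["t"], -p["R"].T@p["t"])
    for n in ["slicer","dial_grip","dial_pointer","rider_mark","blade_plate","plate_grip","wash_tub","ramekin","pepper_mill"]: find(p,n)
s=bot.read_state(); print(s,bot.tips_ahead); print(Ro.from_rotvec(s["ee_rot"]).as_matrix().round(3))
a=cv2.imread("pics/scene0.png");b=cv2.imread("pics/side0.png")
E
```

```text
scene [0.35783573 0.21402055 1.07360406] [-0.3650759   0.88301016  0.64303152]
dial_grip [0.558  0.0732 0.087 ] 0.66
dial_pointer [0.5582 0.1103 0.0628] 0.58
blade_plate [ 0.546  -0.0444  0.0143] 0.54
plate_grip [ 0.5444 -0.0456  0.1207] 0.63
wash_tub [ 0.492  -0.3365  0.0045] 0.89
ramekin [ 0.373   0.3153 -0.0021] 0.69
pepper_mill [0.5583 0.308  0.0012] 0.76
side [0.4112543  0.20576806 1.44412949] [-0.18872206  1.15613906  0.96161688]
dial_grip [0.561  0.0727 0.0875] 0.84
dial_pointer [0.558  0.1147 0.0636] 0.53
blade_plate [ 0.5419 -0.0431  0.0048] 0.83
wash_tub [ 0.4888 -0.3395 -0.0014] 0.98
ramekin [ 0.3716  0.3134 -0.005 ] 0.84
pepper_mill [0.5594 0.307  0.0017] 0.74
{'t': 1.0, 'qpos': array([-9.07416249e-01,  3.84691006e-01,  7.90885004e-03, -2.10379383e-05,
       -1.19398365e+00, -2.58623497e-01]), 'joint_vel': array([ 5.20681878e-04,  1.19487811e-04,  5.55589122e-04,  1.33263303e-03,
       -1.27643209e-05, -2.19402131e-03]), 'joint_efforts': array([-9.79680990e-04, -3.92092252e+01,  1.88621718e+01,  4.19068158e+00,
       -3.02606650e-04,  4.51657527e-06]), 'ee_pos': array([ 0.24615336, -0.57446412,  0.40471786]), 'ee_rot': array([-1.50080501,  0.98975021,  1.5007418 ]), 'ft_force': array([-0.08728444, -0.28493802,  0.03992203]), 'ft_torque': array([ 0.02112691, -0.03314813, -0.03603824]), 'finger_gap': 0.08551661052114974} 0.1734
[[ 0.    -0.919 -0.394]
 [-0.    -0.394  0.919]
 [-1.    -0.    -0.   ]]
```

View pics/scene0.png

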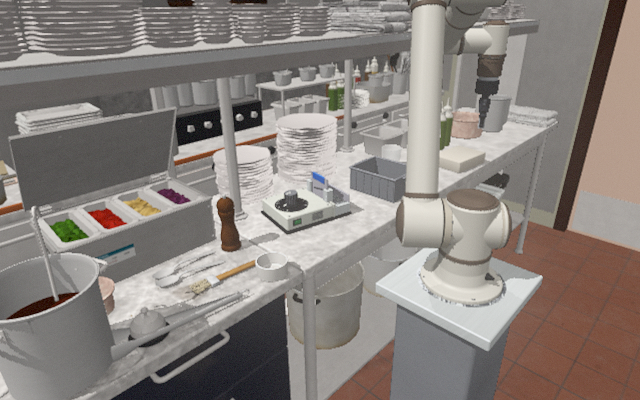

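View pics/side0.png

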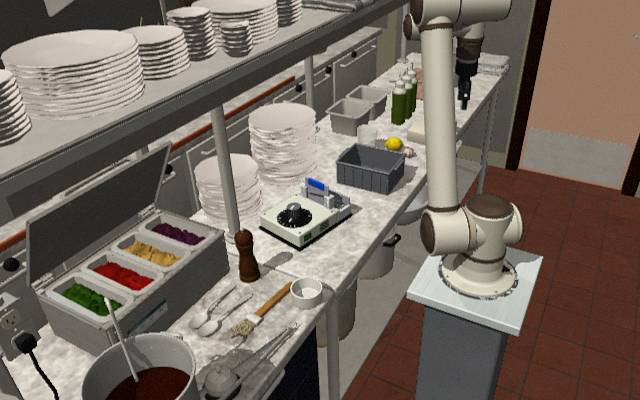

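The scene camera shows the slicer at about (305,205), the tub at (380,178), the mill at (230,222) and the ramekin at (272,266). The side camera agrees. The slicer yaw comes out near -12°. I'll move the wrist camera over the slicer to find the rider.

Call:
{"api": "drive_tool", "payload": {"targets": [[0, -0.04, 0.036, 0.05, 0, 0], [0, -0.08, 0.072, 0.1, 0, 0], [0, -0.12, 0.11, 0.16, 0, 0], [0, -0.16, 0.147, 0.22, 0, 0], [0, -0.2, 0.184, 0.28, 0, 0], [0, -0.24, 0.22, 0.34, 0, 0], [0, -0.28, 0.257, 0.4, 0, 0], [0, -0.32, 0.294, 0.46, 0, 0], [0, -0.36, 0.33, 0.52, 0, 0], [0, -0.4, 0.367, 0.57, 0, 0], [0, -0.43, 0.4, 0.62, 0, 0], [0, -0.46, 0.427, 0.62, 0, 0]]}}

```text
t: 2.5
ee_pos: [0.5011, 0.0009, 0.405]
ee_rot: [-1.05, 1.302, 1.049]
ft_force: [1.0, 0.5, 0.3]
finger_gap: 0.0852
```

```bash
python3 - <<'E'
from h import *
p=snapshot("wrist"); save(p,"w1"); print(-p["R"].T@p["t"])
for n in ["slicer","dial_grip","dial_pointer","rider_mark","blade_plate","plate_grip","wash_tub"]: find(p,n)
s=bot.read_state(); print(s["t"],s["ee_pos"],s["qpos"]); print(Ro.from_rotvec(s["ee_rot"]).as_matrix().round(3))
E
```

```text
[0.42492592 0.01787444 0.37453078]
slicer [ 0.5567  0.0094 -0.0019] 0.82
dial_grip [0.5591 0.0739 0.0877] 0.81
dial_pointer [0.5548 0.1075 0.066 ] 0.64
rider_mark [0.5852 0.0399 0.0618] 0.53
blade_plate [ 0.5504 -0.0414  0.0072] 0.91
plate_grip [ 0.543  -0.0426  0.1199] 0.64
wash_tub [ 0.4847 -0.3353 -0.0029] 0.74
2.9 [ 0.50042665 -0.0016837   0.40481865] [ 3.21652554e-01  1.71967157e-01 -2.90127580e-01 -3.37651072e-06
 -1.10868662e+00 -2.10893477e+00]
[[ 0.    -0.977  0.215]
 [ 0.     0.215  0.977]
 [-1.    -0.     0.   ]]
```

View pics/w1.png

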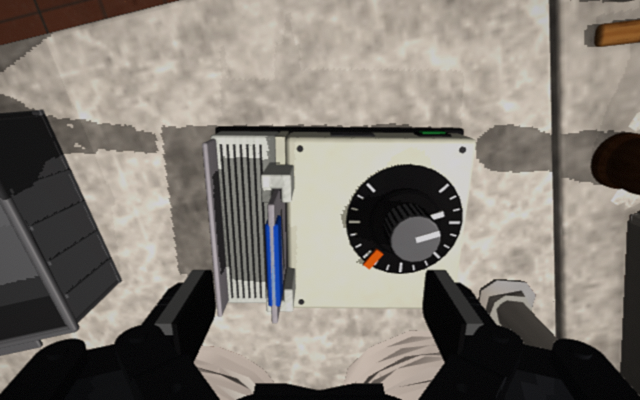

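The wrist view shows the dial at about (405,220). The white pointer faces right at (437,215), and the orange rider is lower left at (372,259). The blue plate strip is at (273,265). Next I'll measure the pointer and rider angles from the pixels.

```bash
cat >> h.py <<'E'
def back(p,uv,z):
    K,R,t=p["intrinsics"],p["R"],p["t"]; uv=np.atleast_2d(uv).astype(float)
    d=(np.linalg.inv(K)@np.c_[uv,np.ones(len(uv))].T).T@R; c=-R.T@t
    return c+d*((z-c[2])/d[:,2])[:,None]
def dialpix(p,c,zr=0.060,zp=0.064):
    im=cv2.cvtColor(p["image"],cv2.COLOR_RGB2HSV); h,s,v=[im[:,:,i].astype(int) for i in range(3)]
    g=lambda m,z: back(p,np.argwhere(m)[:,::-1],z)
    o=g((h<16)&(s>180)&(v>150),zr); o=o[np.linalg.norm(o[:,:2]-c,axis=1)<.07]
    if len(o): m=o.mean(0)[:2]; print("rider",len(o),m,np.linalg.norm(m-c),np.degrees(np.arctan2(*(m-c)[::-1])))
    w=g((s<50)&(v>170),zp); r=np.linalg.norm(w[:,:2]-c,axis=1); w=w[(r>.022)&(r<.0325)][:,:2]
    if len(w):
        a=np.degrees(np.arctan2(w[:,1]-c[1],w[:,0]-c[0])); print("pointer px angles",np.histogram(a,bins=np.arange(-180,181,10))[0]); print(len(w),w.mean(0),np.degrees(np.arctan2(*(w.mean(0)-c)[::-1])))
E
python3 - <<'E'
from h import *
p=snapshot("wrist")
m=trace(p,"dial")[0]["pixels"]; ys,xs=np.nonzero(m); print("dial bbox",xs.min(),xs.max(),ys.min(),ys.max())
c=np.array([.5595,.0733])
for X in ([*c,.064],[*c,.099]):
    q=p["intrinsics"]@(p["R"]@X+p["t"]); print(q[:2]/q[2])
dialpix(p,c)
b=cv2.inRange(cv2.cvtColor(p["image"],cv2.COLOR_RGB2HSV),(105,150,80),(125,255,255))
n,l,st,ce=cv2.connectedComponentsWithStats(b); i=1+st[1:,4].argmax(); 
r=cv2.minAreaRect(np.argwhere(l==i)[:,::-1].astype(np.float32)); print(r, back(p,cv2.boxPoints(r),.13))
cv2.imwrite("pics/c1.png",cv2.resize(p["image"][100:340,180:500,::-1],None,fx=2.5,fy=2.5,interpolation=cv2.INTER_CUBIC))
E
```

```text
dial bbox 373 446 189 260
[411.11254546 224.71443877]
[421.460901   239.92808932]
rider 149 [0.58921992 0.03617003] 0.047559524761819176 -51.32519801824918
pointer px angles [ 0  0  0  0  0  0  0  0  0  0  0  0  0  0  0  0  0  0  0  0  0  4 19 38
 10  0  0 40  9  0  0  0  0  0  0  0]
120 [0.56737138 0.0969312 ] 71.57745953776929
((277.37628173828125, 262.665283203125), (86.92251586914062, 15.217888832092285), 88.15238952636719) [[ 0.50466305 -0.03915041  0.13      ]
 [ 0.50664701 -0.02833236  0.13      ]
 [ 0.57737914 -0.04375652  0.13      ]
 [ 0.57525819 -0.05549831  0.13      ]]
```

View pics/c1.png

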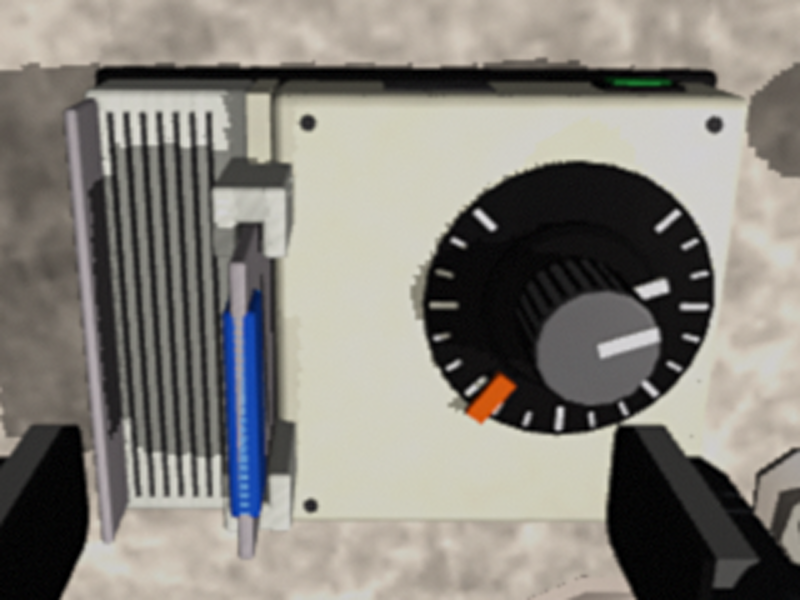

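```bash
python3 - <<'E'
from h import *
p=snapshot("wrist"); f=lambda x,y:(180+x/2.5,100+y/2.5)
top=back(p,[f(600,352),f(657,336),f(599,347)],.099); print(top, np.degrees(np.arctan2(*(top[1]-top[0])[1::-1])))
print(back(p,[f(427,300),f(714,300),f(575,162),f(565,433)],.057))
print(back(p,[f(653,289)],.064), back(p,[f(491,398)],.06))
# slicer edge direction (far deck edge screws)
s=back(p,[f(308,122),f(714,124),f(310,506)],.055); print(s, np.degrees(np.arctan2(*(s[1]-s[0])[1::-1])),np.degrees(np.arctan2(*(s[2]-s[0])[1::-1])))
E
```

```text
[[0.56020403 0.07210555 0.099     ]
 [0.55852654 0.09123473 0.099     ]
 [0.55834251 0.07201574 0.099     ]] 95.01161553177013
[[0.54591235 0.02004477 0.057     ]
 [0.5689834  0.12532646 0.057     ]
 [0.50556445 0.08160242 0.057     ]
 [0.61247651 0.06274646 0.057     ]]
[[0.55671537 0.10149757 0.064     ]] [[0.5895989  0.03656769 0.06      ]]
[[ 0.47148133 -0.00858893  0.055     ]
 [ 0.50302888  0.1321748   0.055     ]
 [ 0.62445662 -0.04332103  0.055     ]] 77.3677802679252 -12.791796555577939
```

Call:
{"api": "drive_tool", "payload": {"targets": [[0, -0.02, 0.04, -0.18, 0, 0], [0, -0.041, 0.085, -0.36, 0, 0], [0.01, -0.041, 0.085, -0.54, 0, 0], [0.02, -0.041, 0.085, -0.72, 0, 0], [0.03, -0.041, 0.085, -0.9, 0, 0], [0.04, -0.041, 0.085, -1.08, 0, 0], [0.05, -0.041, 0.085, -1.26, 0, 0], [0.06, -0.041, 0.085, -1.44, 0, 0], [0.07, -0.041, 0.085, -1.62, 0, 0], [0.07, -0.041, 0.085, -1.8, 0, 0], [0.07, -0.041, 0.085, -1.98, 0, 0], [0.07, -0.041, 0.085, -2.16, 0, 0]]}}

```text
t: 4.55
ee_pos: [0.559, 0.073, 0.3347]
ee_rot: [2.014, 0.386, -2.014]
ft_force: [-0.7, 1.0, -0.5]
finger_gap: 0.0852
```

Call:
{"api": "drive_tool", "payload": {"targets": [[0.0, 0, 0, -0.18, 0, 0], [0.02, 0, 0, -0.35, 0, 0], [0.02, 0, 0, -0.35, 0, 0], [0.02, 0, 0, -0.35, 0, 0]]}}

```text
t: 5.05
ee_pos: [0.5593, 0.0733, 0.3153]
ee_rot: [1.802, 0.679, -1.801]
ft_force: [0.2, 0.2, 0.6]
finger_gap: 0.0856
```

```bash
python3 - <<'E'
from h import *
s=bot.read_state(); print(s["t"],s["ee_pos"],s["qpos"],s["ft_force"]); M=Ro.from_rotvec(s["ee_rot"]).as_matrix();print(M.round(3))
for c in ["scene","side"]:
    p=snapshot(c); [find(p,n) for n in ["dial_grip","dial_pointer","rider_mark"]]
print("shift",M.T@(np.array([.5585,.0725,.245])-s["ee_pos"]))
E
```

```text
5.05 [0.55929737 0.07329162 0.31526223] [ 4.17614018e-01  3.62888649e-01 -2.69191706e-01  4.72254238e-04
 -9.38091428e-01  3.03598658e-01] [0.18918374 0.21889871 0.59484273]
[[ 0.001  0.661 -0.751]
 [-0.    -0.751 -0.661]
 [-1.     0.001 -0.   ]]
dial_grip [0.5583 0.071  0.0841] 0.49
dial_pointer [0.5582 0.1107 0.0608] 0.78
dial_grip [0.5587 0.0724 0.0889] 0.56
dial_pointer [0.5555 0.1133 0.063 ] 0.75
rider_mark [ 0.552   0.0111 -0.0068] 0.48
shift [7.02617084e-02 2.90388884e-05 1.15541800e-03]
```

Call:
{"api": "drive_tool", "payload": {"targets": [[0.035, 0, 0.001, 0, 0, 0], [0.06, 0, 0.001, 0, 0, 0], [0.07, 0, 0.001, 0, 0, 0], [0.07, 0, 0.001, 0, 0, 0]]}}

```text
t: 5.95
ee_pos: [0.5584, 0.0729, 0.2445]
ee_rot: [1.799, 0.681, -1.801]
ft_force: [-0.2, 0.1, 0.2]
finger_gap: 0.0854
```

Call:
{"api": "drive_tool", "payload": {"targets": [[0, 0, 0, 0, 0, 0], [0, 0, 0, 0, 0, 0], [0, 0, 0, 0, 0, 0], [0, 0, 0, 0, 0, 0], [0, 0, 0, 0, 0, 0], [0, 0, 0, 0, 0, 0]], "grip": 1}}

```text
t: 6.7
ee_pos: [0.5577, 0.0722, 0.246]
ee_rot: [1.798, 0.681, -1.801]
ft_force: [-3.8, -1.9, 5.6]
finger_gap: 0.0405
```

Call:
{"api": "drive_tool", "payload": {"targets": [[0, 0, 0, 0.18, 0, 0], [0, 0, 0, 0.36, 0, 0], [0, 0, 0, 0.54, 0, 0], [0, 0, 0, 0.72, 0, 0], [0, 0, 0, 0.9, 0, 0], [0, 0, 0, 1.08, 0, 0], [0, 0, 0, 1.26, 0, 0], [0, 0, 0, 1.44, 0, 0], [0, 0, 0, 1.62, 0, 0], [0, 0, 0, 1.8, 0, 0], [0, 0, 0, 1.98, 0, 0], [0, 0, 0, 2.16, 0, 0]]}}

```text
t: 8.2
ee_pos: [0.5599, 0.0713, 0.246]
ee_rot: [-1.308, 1.143, 1.3]
ft_force: [6.8, -11.0, -1.5]
finger_gap: 0.0402
```

Call:
{"api": "drive_tool", "payload": {"targets": [[0, 0, 0, 0.15, 0, 0], [0, 0, 0, 0.3, 0, 0], [0, 0, 0, 0.35, 0, 0], [0, 0, 0, 0.35, 0, 0], [0, 0, 0, 0.35, 0, 0]]}}

```text
t: 8.82
ee_pos: [0.5599, 0.0708, 0.246]
ee_rot: [-1.053, 1.302, 1.045]
ft_force: [6.4, -12.4, -1.1]
finger_gap: 0.0401
```

Call:
{"api": "drive_tool", "payload": {"targets": [[0, 0, 0, 0, 0, 0], [0, 0, 0, 0, 0, 0], [0, 0, 0, 0, 0, 0], [0, 0, 0, 0, 0, 0]], "grip": 0}}

```text
t: 9.32
ee_pos: [0.5582, 0.0731, 0.2448]
ee_rot: [-1.05, 1.303, 1.05]
ft_force: [-1.4, -0.3, -0.4]
finger_gap: 0.0853
```

Call:
{"api": "drive_tool", "payload": {"targets": [[-0.05, 0, 0, 0, 0, 0], [-0.1, 0, 0, 0, 0, 0], [-0.13, 0.01, -0.03, 0, 0, 0], [-0.155, 0.03, -0.06, 0, 0, 0], [-0.155, 0.041, -0.085, 0, 0, 0], [-0.155, 0.041, -0.085, 0, 0, 0]]}}

```text
t: 10.07
ee_pos: [0.4987, -0.0027, 0.3992]
ee_rot: [-1.047, 1.305, 1.049]
ft_force: [0.4, 0.5, 0.0]
finger_gap: 0.0853
```

```bash
python3 - <<'E'
from h import *
c=np.array([.5585,.0725])
for k in ["wrist","scene","side"]:
    p=snapshot(k); print(k); [find(p,n) for n in ["dial_grip","dial_pointer","rider_mark","blade_plate","plate_grip"]]
    if k=="wrist":
        dialpix(p,c); cv2.imwrite("pics/c2.png",cv2.resize(p["image"][100:340,180:500,::-1],None,fx=2.5,fy=2.5,interpolation=cv2.INTER_CUBIC)); np.savez("w2",**{k:p[k] for k in ("intrinsics","R","t")})
s=bot.read_state(); print(s["t"],s["ee_pos"],s["qpos"]); M=Ro.from_rotvec(s["ee_rot"]).as_matrix();print(M.round(3))
E
```

```text
wrist
dial_grip [0.5605 0.0715 0.0863] 0.74
dial_pointer [0.5888 0.0375 0.0638] 0.76
rider_mark [0.5851 0.0388 0.063 ] 0.55
blade_plate [ 0.5444 -0.0443  0.0076] 0.89
plate_grip [ 0.5456 -0.0406  0.117 ] 0.93
rider 151 [0.58939819 0.03605897] 0.04777705212819313 -49.705538886184186
pointer px angles [ 0  0  0  0  0  0  0  0  0  0  0  0  8 17  0  0 22 39 19  5  0  0  0  0
  0  0  0  0  0  0  0  0  0  0  0  0]
110 [0.58357217 0.06550749] -15.5835358143793
scene
dial_grip [0.5602 0.0719 0.0856] 0.65
dial_pointer [0.5911 0.0443 0.0627] 0.73
blade_plate [ 0.5458 -0.043   0.0096] 0.55
plate_grip [ 0.546  -0.0443  0.123 ] 0.73
side
dial_grip [0.5605 0.0741 0.0876] 0.72
dial_pointer [0.5874 0.0455 0.0602] 0.88
blade_plate [ 0.5416 -0.0456  0.0071] 0.94
plate_grip [ 0.5412 -0.0394  0.1176] 0.59
10.975 [ 0.500049   -0.00147921  0.39975519] [ 3.22307413e-01  1.75517498e-01 -2.99098870e-01 -3.10822602e-05
 -1.09606302e+00 -2.10831428e+00]
[[ 0.    -0.977  0.214]
 [ 0.     0.214  0.977]
 [-1.    -0.     0.   ]]
```

View pics/c2.png

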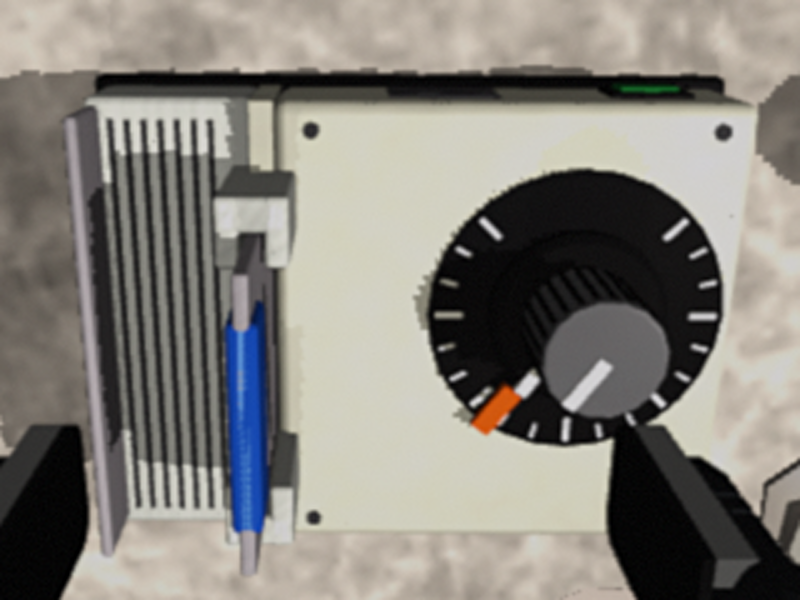

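```bash
python3 - <<'E'
from h import *
p=snapshot("wrist"); im=cv2.cvtColor(p["image"],cv2.COLOR_RGB2HSV).astype(int)
def comp(m,box):
    k=np.zeros(m.shape,bool); x0,y0,x1,y1=box; k[y0:y1,x0:x1]=1
    return np.argwhere(m&k)[:,::-1]
def pca(q):
    q=q[:,:2]; m=q.mean(0); u=np.linalg.svd(q-m,full_matrices=False)[2][0]
    if u[0]<0:u=-u
    return m,np.degrees(np.arctan2(u[1],u[0]))
w=(im[...,1]<50)&(im[...,2]>165); o=(im[...,0]<16)&(im[...,1]>150)&(im[...,2]>120)
knob=pca(back(p,comp(w,(405,243,426,266)),.099)); sk=pca(back(p,comp(w,(386,247,397,259)),.064)); 
print("knob line",knob,"skirt",sk)
for z in (.057,.06,.064):
    r=pca(back(p,comp(o,(360,245,395,280)),z)); print("rider",z,r)
    for c in ([.5585,.0725],[.56,.0725],[.5595,.0715]):
        a=lambda m:np.degrees(np.arctan2(*(m-c)[::-1])); print(c,"rider",a(r[0]),"skirt",a(sk[0]))
E
```

```text
knob line (array([0.56586303, 0.06426158]), np.float64(-47.32547631893774)) skirt (array([0.57942715, 0.04890595]), np.float64(-42.47794186406988))
rider 0.057 (array([0.5908553 , 0.03622018]), np.float64(-50.75610999098632))
[0.5585, 0.0725] rider -48.27258164530107 skirt -48.428013539562166
[0.56, 0.0725] rider -49.61946813579097 skirt -50.5322239247615
[0.5595, 0.0715] rider -48.37058240487137 skirt -48.58883941436301
rider 0.06 (array([0.58925165, 0.03602136]), np.float64(-50.75610999098635))
[0.5585, 0.0725] rider -49.868963095111745 skirt -48.428013539562166
[0.56, 0.0725] rider -51.274415631157225 skirt -50.5322239247615
[0.5595, 0.0715] rider -50.017497623079734 skirt -48.58883941436301
rider 0.064 (array([0.58711346, 0.03575627]), np.float64(-50.75610999098635))
[0.5585, 0.0725] rider -52.091021036965294 skirt -48.428013539562166
[0.56, 0.0725] rider -53.57611753884981 skirt -50.5322239247615
[0.5595, 0.0715] rider -52.31247734659762 skirt -48.58883941436301
```

The crop shows the pointer fragment at (529,384) and the rider at (497,409), nearly in line. My angle estimates differ by 0–3.7°, depending on the rider height I assume. I'll put the camera straight above the dial so height doesn't affect the measurement.

Call:
{"api": "drive_tool", "payload": {"targets": [[0, -0.01, 0.04, -0.18, 0, 0], [0, -0.02, 0.08, -0.36, 0, 0], [0, -0.03, 0.12, -0.54, 0, 0], [0, -0.041, 0.163, -0.72, 0, 0], [0, -0.041, 0.163, -0.9, 0, 0], [0, -0.041, 0.163, -1.08, 0, 0], [0, -0.041, 0.163, -1.26, 0, 0], [0, -0.041, 0.163, -1.44, 0, 0], [0, -0.041, 0.163, -1.57, 0, 0], [0, -0.041, 0.163, -1.57, 0, 0]]}}

```text
t: 12.28
ee_pos: [0.575, 0.149, 0.3996]
ee_rot: [-2.106, 0.23, 2.107]
ft_force: [0.0, 0.3, -0.1]
finger_gap: 0.0854
```

```bash
python3 - <<'E'
from h import *
p=snapshot("wrist"); print(-p["R"].T@p["t"], bot.read_state()["ee_pos"])
[find(p,n) for n in ["dial_grip","dial_pointer","rider_mark"]]
K=p["intrinsics"]; q=K@(p["R"]@[.5585,.0725,.064]+p["t"]); u=(q[:2]/q[2]).astype(int); print(u)
x0,y0=max(u[0]-80,0),max(u[1]-75,0); print(x0,y0)
cv2.imwrite("pics/c3.png",cv2.resize(p["image"][y0:y0+150,x0:x0+160,::-1],None,fx=4,fy=4,interpolation=cv2.INTER_CUBIC))
im=cv2.cvtColor(p["image"],cv2.COLOR_RGB2HSV).astype(int)
def lab(m,z,n):
    m=m.astype(np.uint8); N,l,st,ce=cv2.connectedComponentsWithStats(m)
    for i in range(1,N):
        if st[i,4]<12: continue
        w=back(p,np.argwhere(l==i)[:,::-1],z)[:,:2]; mm=w.mean(0)
        if np.linalg.norm(mm-[.5585,.0725])>.07: continue
        uu=np.linalg.svd(w-mm,full_matrices=False)[2][0]; uu=uu if uu[0]>0 else -uu
        print(n,st[i],mm.round(4),"dir",np.degrees(np.arctan2(uu[1],uu[0])).round(1),"ang",[np.degrees(np.arctan2(*(mm-c)[::-1])).round(1) for c in ([.5585,.0725],[.5595,.072])])
lab((im[...,0]<16)&(im[...,1]>150)&(im[...,2]>120),.06,"rider")
lab((im[...,1]<50)&(im[...,2]>165),.064,"white")
E
```

```text
[0.55823174 0.07307549 0.36921161] [0.57494257 0.14901631 0.39967741]
dial_grip [0.5593 0.0719 0.0876] 0.8
dial_pointer [0.587  0.0374 0.0605] 0.97
rider_mark [0.5818 0.042  0.0621] 0.58
[317  87]
237 12
rider [258  36  26  25 293] [0.5891 0.0356] dir -50.5 ang [np.float64(-50.4), np.float64(-50.9)]
white [     0      0    567    322 112804] [0.6192 0.102 ] dir -3.2 ang [np.float64(26.0), np.float64(26.7)]
white [271  37   6   5  16] [0.5845 0.0303] dir -54.4 ang [np.float64(-58.3), np.float64(-59.0)]
white [355  37  10  10  27] [0.5198 0.0465] dir 30.9 ang [np.float64(-146.1), np.float64(-147.3)]
white [280  56  13  13  78] [0.5788 0.0486] dir -49.4 ang [np.float64(-49.7), np.float64(-50.5)]
white [293  65  26  23 213] [0.5664 0.0622] dir -48.3 ang [np.float64(-52.5), np.float64(-54.9)]
white [255  84  11   3  26] [0.6037 0.0611] dir -12.3 ang [np.float64(-14.2), np.float64(-13.9)]
white [274 122   9   9  24] [0.5976 0.0956] dir 34.7 ang [np.float64(30.5), np.float64(31.7)]
white [353 123   8   9  23] [0.5341 0.1101] dir -61.5 ang [np.float64(123.0), np.float64(123.7)]
white [317 138   2  11  22] [0.5685 0.1162] dir 77.5 ang [np.float64(77.1), np.float64(78.5)]
```

View pics/c3.png

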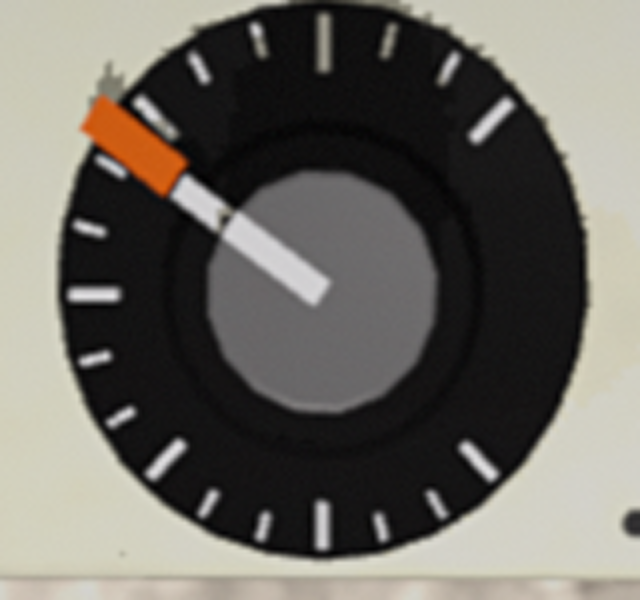

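The crop shows the pointer and the orange rider collinear. They measure -49.7° and -50.4°, so the dial is set. Next is the plate, estimated at (0.5435, -0.042) by both the geometry and the networks.

Call:
{"api": "drive_tool", "payload": {"targets": [[0, 0.04, -0.002, 0.18, 0, 0], [0, 0.08, -0.004, 0.36, 0, 0], [0, 0.12, -0.006, 0.54, 0, 0], [0, 0.16, -0.008, 0.72, 0, 0], [0, 0.193, -0.01, 0.9, 0, 0], [0.02, 0.193, -0.01, 1.08, 0, 0], [0.04, 0.193, -0.01, 1.26, 0, 0], [0.05, 0.193, -0.01, 1.44, 0, 0], [0.06, 0.193, -0.01, 1.57, 0, 0], [0.06, 0.193, -0.01, 1.57, 0, 0], [0.06, 0.193, -0.01, 1.57, 0, 0]]}}

```text
t: 13.85
ee_pos: [0.5435, -0.0416, 0.3402]
ee_rot: [-1.051, 1.302, 1.05]
ft_force: [-0.0, 0.3, 0.0]
finger_gap: 0.0854
```

```bash
python3 - <<'E'
from h import *
s=bot.read_state(); M=Ro.from_rotvec(s["ee_rot"]).as_matrix(); print(s["t"],s["ee_pos"],M.round(3))
p=snapshot("wrist"); [find(p,n) for n in ["plate_grip","blade_plate","wash_tub"]]
b=cv2.inRange(cv2.cvtColor(p["image"],cv2.COLOR_RGB2HSV),(105,150,80),(125,255,255))
n,l,st,ce=cv2.connectedComponentsWithStats(b); i=1+st[1:,4].argmax(); q=np.argwhere(l==i)[:,::-1]
r=cv2.minAreaRect(q.astype(np.float32)); print(st[i],r); w=back(p,cv2.boxPoints(r),.13);print(w,w.mean(0))
save(p,"w4")
for c in ("scene","side"):
    p=snapshot(c); [find(p,n) for n in ["plate_grip","blade_plate","wash_tub"]]
E
```

```text
13.85 [ 0.54353967 -0.04161939  0.34020926] [[ 0.001 -0.977  0.212]
 [-0.     0.212  0.977]
 [-1.    -0.001  0.   ]]
plate_grip [ 0.5456 -0.0443  0.1177] 0.72
blade_plate [ 0.5466 -0.0457  0.0074] 0.84
[306 177   6 118 679] ((308.5, 235.5), (117.0, 5.0), 90.0)
[[ 0.50841745 -0.04005118  0.13      ]
 [ 0.50895722 -0.03755135  0.13      ]
 [ 0.57566925 -0.05239393  0.13      ]
 [ 0.57506745 -0.05517636  0.13      ]] [ 0.54202784 -0.04629321  0.13      ]
plate_grip [ 0.5455 -0.0459  0.1179] 0.87
blade_plate [ 0.5473 -0.0447  0.0119] 0.52
wash_tub [ 0.4925 -0.3346  0.0017] 0.7
plate_grip [ 0.5446 -0.0383  0.1167] 0.79
blade_plate [ 0.5403 -0.0452  0.0062] 0.6
wash_tub [ 0.4911 -0.339   0.0017] 0.94
```

View pics/w4.png

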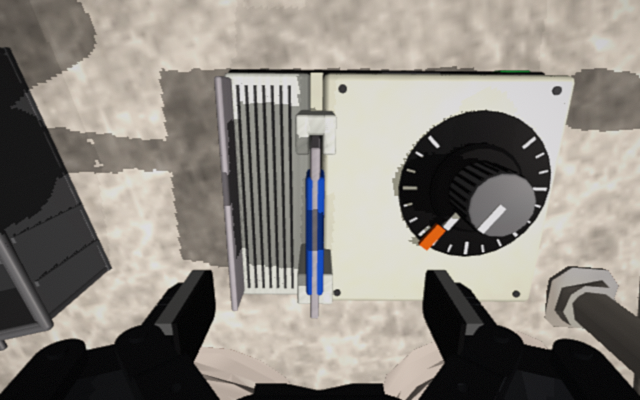

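The strip is at about (315,235), centred between the fingers at column 320. I'll descend and pinch.

Call:
{"api": "drive_tool", "payload": {"targets": [[0.03, 0, -0.001, 0, 0, 0], [0.055, 0, -0.001, 0, 0, 0], [0.067, 0, -0.001, 0, 0, 0], [0.067, 0, -0.001, 0, 0, 0]]}}

```text
t: 14.95
ee_pos: [0.5432, -0.0426, 0.2722]
ee_rot: [-1.049, 1.305, 1.05]
ft_force: [0.3, 0.7, 0.5]
finger_gap: 0.0853
```

Call:
{"api": "drive_tool", "payload": {"targets": [[0, 0, 0, 0, 0, 0], [0, 0, 0, 0, 0, 0], [0, 0, 0, 0, 0, 0], [0, 0, 0, 0, 0, 0], [0, 0, 0, 0, 0, 0], [0, 0, 0, 0, 0, 0], [0, 0, 0, 0, 0, 0], [0, 0, 0, 0, 0, 0]], "grip": 1}}

```text
t: 15.95
ee_pos: [0.5432, -0.0426, 0.2731]
ee_rot: [-1.05, 1.303, 1.049]
ft_force: [-1.3, -0.3, 4.4]
finger_gap: 0.0093
```

Call:
{"api": "drive_tool", "payload": {"targets": [[-0.015, 0, 0, 0, 0, 0], [-0.03, 0, 0, 0, 0, 0], [-0.05, 0, 0, 0, 0, 0], [-0.07, 0, 0, 0, 0, 0], [-0.09, 0, 0, 0, 0, 0], [-0.11, 0, 0, 0, 0, 0], [-0.13, 0, 0, 0, 0, 0], [-0.15, 0, 0, 0, 0, 0], [-0.16, 0, 0, 0, 0, 0], [-0.16, 0, 0, 0, 0, 0]]}}

```text
t: 17.2
ee_pos: [0.5429, -0.0426, 0.4334]
ee_rot: [-1.049, 1.302, 1.049]
ft_force: [-0.3, 1.2, -1.7]
finger_gap: 0.0088
```

```bash
python3 - <<'E'
from h import *
s=bot.read_state(); M=Ro.from_rotvec(s["ee_rot"]).as_matrix(); print(s["t"],s["ee_pos"],s["qpos"],M.round(3))
rays=[]
for c in ("scene","side"):
    p=snapshot(c); [find(p,n) for n in ["plate_grip","blade_plate","wash_tub","dial_pointer","rider_mark"]]
    if c=="side":
        m=trace(p,"wash_tub")[0]["pixels"]; ys,xs=np.nonzero(m); print(xs.min(),xs.max(),ys.min(),ys.max())
        h=cv2.convexHull(np.c_[xs,ys].astype(np.int32)); a=cv2.approxPolyDP(h,3,True)[:,0]; 
        for u in a: print(u,back(p,u,.091)[0].round(3),back(p,u,0)[0].round(3))
        cv2.imwrite("pics/s5.png",cv2.resize(p["image"][120:260,240:460,::-1],None,fx=3.5,fy=3.5,interpolation=cv2.INTER_CUBIC))
E
```

```text
17.2 [ 0.54294204 -0.04263295  0.43340087] [ 2.19368501e-01  2.27649994e-01 -1.43996093e-01 -3.22478569e-04
 -1.19773410e+00 -2.00540561e+00] [[ 0.001 -0.977  0.214]
 [ 0.001  0.214  0.977]
 [-1.    -0.001  0.001]]
plate_grip [ 0.5485 -0.0431  0.2813] 0.92
blade_plate [ 0.5489 -0.0419  0.1706] 0.58
wash_tub [ 0.4919 -0.3375  0.0042] 0.66
dial_pointer [0.5864 0.0407 0.0646] 0.71
rider_mark [0.5575 0.0703 0.0833] 0.54
plate_grip [ 0.5438 -0.0414  0.2765] 0.87
blade_plate [ 0.5424 -0.0421  0.1637] 0.81
wash_tub [ 0.4903 -0.3399 -0.0011] 0.84
dial_pointer [0.5858 0.0441 0.0664] 0.56
336 404 143 193
[404 155] [ 0.383 -0.395  0.091] [ 0.443 -0.557  0.   ]
[403 175] [ 0.333 -0.26   0.091] [ 0.388 -0.408  0.   ]
[387 193] [ 0.335 -0.132  0.091] [ 0.39  -0.266  0.   ]
[337 180] [ 0.515 -0.132  0.091] [ 0.589 -0.267  0.   ]
[337 160] [ 0.581 -0.254  0.091] [ 0.661 -0.402 -0.   ]
[355 143] [ 0.583 -0.403  0.091] [ 0.664 -0.565  0.   ]
```

View pics/s5.png

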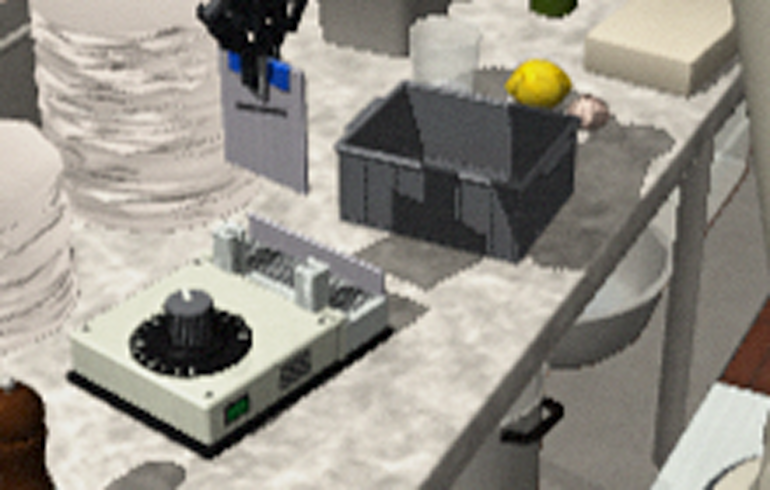

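The crop shows the plate hanging upright in the gripper at about (265,120), clear of the slicer, with the tub upright at (460,170). The tub yaw is near 0. I'll carry the plate over the tub.

Call:
{"api": "drive_tool", "payload": {"targets": [[0, -0.001, -0.02, -0.03, 0, 0], [0, -0.002, -0.05, -0.06, 0, 0], [0, -0.004, -0.085, -0.1, 0, 0], [0, -0.006, -0.12, -0.14, 0, 0], [0, -0.008, -0.155, -0.18, 0, 0], [0, -0.009, -0.19, -0.22, 0, 0], [0, -0.01, -0.225, -0.25, 0, 0], [0, -0.012, -0.26, -0.25, 0, 0], [0, -0.012, -0.285, -0.25, 0, 0], [0, -0.012, -0.3, -0.25, 0, 0], [0, -0.012, -0.3, -0.25, 0, 0], [0, -0.012, -0.3, -0.25, 0, 0]]}}

```text
t: 19.35
ee_pos: [0.4909, -0.3377, 0.4327]
ee_rot: [-1.235, 1.192, 1.235]
ft_force: [0.9, -0.3, -2.0]
finger_gap: 0.009
```

```bash
python3 - <<'E'
from h import *
s=bot.read_state(); M=Ro.from_rotvec(s["ee_rot"]).as_matrix(); print(s["t"],s["ee_pos"],s["finger_gap"],M.round(3))
for c in ("wrist","scene","side"):
    p=snapshot(c); print(c); [find(p,n) for n in ["plate_grip","blade_plate","wash_tub"]]
    if c=="wrist": save(p,"w6"); np.savez("w6",**{k:p[k] for k in ("intrinsics","R","t")})
E
```

```text
19.35 [ 0.49092738 -0.33769045  0.43269045] 0.008992672913403955 [[ 0.    -0.999 -0.035]
 [ 0.    -0.035  0.999]
 [-1.    -0.     0.   ]]
wrist
plate_grip [ 0.4947 -0.334   0.2743] 0.81
blade_plate [ 0.4951 -0.3379  0.1695] 0.87
wash_tub [ 4.820e-01 -3.343e-01 -2.000e-04] 0.59
scene
plate_grip [ 0.4921 -0.3389  0.2798] 0.8
blade_plate [ 0.4948 -0.3381  0.1729] 0.81
wash_tub [ 0.493  -0.3328  0.0017] 0.82
side
plate_grip [ 0.4919 -0.3349  0.2763] 0.69
blade_plate [ 0.4895 -0.3375  0.1656] 0.72
wash_tub [ 0.4922 -0.3431 -0.0026] 0.65
```

View pics/w6.png

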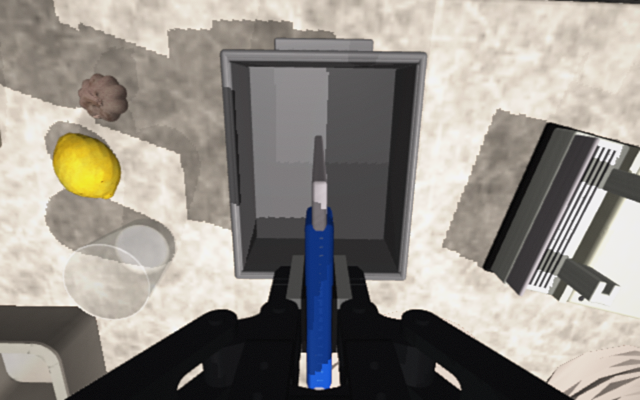

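The wrist view shows the tub square to the tool, with its rim at columns 222–425, and the plate at column 320 along its middle. I'll lower it.

Call:
{"api": "drive_tool", "payload": {"targets": [[0.03, 0, 0, 0, 0, 0], [0.06, 0, 0, 0, 0, 0], [0.09, 0, 0, 0, 0, 0], [0.115, 0, 0, 0, 0, 0], [0.135, 0, 0, 0, 0, 0], [0.148, 0, 0, 0, 0, 0], [0.154, 0, 0, 0, 0, 0], [0.158, 0, 0, 0, 0, 0], [0.158, 0, 0, 0, 0, 0], [0.158, 0, 0, 0, 0, 0], [0.158, 0, 0, 0, 0, 0]]}}

```text
t: 21.32
ee_pos: [0.4909, -0.3383, 0.2752]
ee_rot: [-1.236, 1.192, 1.234]
ft_force: [-0.1, -0.4, -2.3]
finger_gap: 0.0091
```

```bash
python3 - <<'E'
from h import *
s=bot.read_state(); print(s["t"],s["ee_pos"],s["finger_gap"],s["ft_force"])
for c in ("scene","side"):
    p=snapshot(c); print(c); [find(p,n) for n in ["plate_grip","blade_plate","wash_tub"]]
E
```

```text
21.325 [ 0.49087998 -0.33827812  0.27521456] 0.009124978883210155 [-0.07168296 -0.43482421 -2.28549959]
scene
plate_grip [ 0.4941 -0.3368  0.1222] 0.59
blade_plate [ 0.494  -0.3354  0.013 ] 0.97
wash_tub [ 4.884e-01 -3.337e-01  1.000e-04] 0.79
side
plate_grip [ 0.4912 -0.336   0.1182] 0.81
wash_tub [ 0.4873 -0.3393 -0.0016] 0.94
```

Call:
{"api": "drive_tool", "payload": {"targets": [[0.003, 0, 0, 0, 0, 0], [0.006, 0, 0, 0, 0, 0], [0.006, 0, 0, 0, 0, 0], [0.006, 0, 0, 0, 0, 0]]}}

```text
t: 22.22
ee_pos: [0.4908, -0.3383, 0.2686]
ee_rot: [-1.235, 1.193, 1.235]
ft_force: [-0.3, -0.4, -1.4]
finger_gap: 0.009
```

Call:
{"api": "drive_tool", "payload": {"targets": [[0, 0, 0, 0, 0, 0], [0, 0, 0, 0, 0, 0], [0, 0, 0, 0, 0, 0], [0, 0, 0, 0, 0, 0], [0, 0, 0, 0, 0, 0]], "grip": 0}}

```text
t: 22.85
ee_pos: [0.4908, -0.3383, 0.2688]
ee_rot: [-1.235, 1.193, 1.235]
ft_force: [-0.4, -0.7, -0.2]
finger_gap: 0.0857
```

Call:
{"api": "drive_tool", "payload": {"targets": [[-0.02, 0, 0, 0, 0, 0], [-0.05, 0, 0, 0, 0, 0], [-0.09, 0, 0, 0, 0, 0], [-0.13, 0, 0, 0, 0, 0], [-0.16, 0, 0, 0, 0, 0], [-0.18, 0, 0, 0, 0, 0], [-0.18, 0, 0, 0, 0, 0], [-0.18, 0, 0, 0, 0, 0]]}}

```text
t: 23.85
ee_pos: [0.4906, -0.3381, 0.4474]
ee_rot: [-1.233, 1.193, 1.236]
ft_force: [0.2, 0.2, -0.5]
finger_gap: 0.0851
```

```bash
python3 - <<'E'
from h import *
s=bot.read_state(); print(s["t"],s["ee_pos"],s["finger_gap"],s["ft_force"])
for c in ("wrist","scene","side"):
    p=snapshot(c); print(c); [find(p,n) for n in ["plate_grip","blade_plate","wash_tub","dial_pointer","rider_mark","ramekin","pepper_mill"]]
    if c=="wrist": save(p,"w7")
E
```

```text
23.85 [ 0.49056008 -0.33810152  0.44743377] 0.0851412551524237 [ 0.22771437  0.23561111 -0.54744903]
wrist
plate_grip [ 0.4934 -0.3357  0.1137] 0.86
blade_plate [ 0.4961 -0.339   0.0053] 0.85
wash_tub [ 0.4845 -0.3355  0.0014] 0.57
scene
plate_grip [ 0.4928 -0.3405  0.116 ] 0.98
blade_plate [ 0.4926 -0.3372  0.0058] 0.78
wash_tub [ 0.4912 -0.3354  0.0028] 0.71
dial_pointer [0.5877 0.0411 0.0606] 0.64
ramekin [ 0.3702  0.3144 -0.0057] 0.73
pepper_mill [0.5593 0.3092 0.0013] 0.74
side
plate_grip [ 0.4909 -0.338   0.1113] 0.68
blade_plate [ 0.4893 -0.339  -0.0007] 0.86
wash_tub [ 0.4897 -0.3393 -0.0049] 0.97
dial_pointer [0.5869 0.047  0.0627] 0.58
ramekin [ 0.3705  0.3138 -0.0028] 0.81
pepper_mill [ 0.5602  0.3084 -0.0012] 0.59
```

View pics/w7.png

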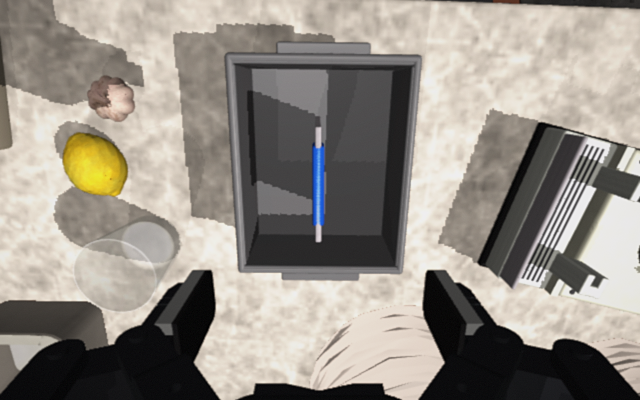

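The plate stands upright mid-tub at about (318,190). I'll let time pass to confirm it's at rest and check the dial again before handing in.

Call:
{"api": "drive_tool", "payload": {"targets": [[0, 0, 0, 0, 0, 0], [0, 0, 0, 0, 0, 0], [0, 0, 0, 0, 0, 0], [0, 0, 0, 0, 0, 0], [0, 0, 0, 0, 0, 0], [0, 0, 0, 0, 0, 0], [0, 0, 0, 0, 0, 0], [0, 0, 0, 0, 0, 0], [0, 0, 0, 0, 0, 0], [0, 0, 0, 0, 0, 0], [0, 0, 0, 0, 0, 0], [0, 0, 0, 0, 0, 0]]}}

```text
t: 26.55
ee_pos: [0.4908, -0.3383, 0.4487]
ee_rot: [-1.235, 1.193, 1.235]
ft_force: [-0.4, -0.2, -0.8]
finger_gap: 0.0856
```

```bash
python3 - <<'E'
from h import *
a=cv2.imread("pics/w7.png")[:,:,::-1].astype(int)
p=snapshot("wrist"); d=np.abs(p["image"].astype(int)-a)[50:280,220:430].max(2); print("changed px",(d>40).sum())
for n in ["plate_grip","blade_plate","wash_tub"]: find(p,n)
p=snapshot("side"); [find(p,n) for n in ["dial_grip","dial_pointer","plate_grip"]]
print(bot.read_state()["t"])
if (d>40).sum()<400: job.close_job(); print("closed")
E
```

```text
changed px 904
plate_grip [ 0.4911 -0.3355  0.1135] 0.85
blade_plate [ 0.4962 -0.3386  0.0044] 0.64
wash_tub [ 0.4829 -0.3364  0.0007] 0.92
dial_grip [0.5599 0.0708 0.0862] 0.7
dial_pointer [0.5854 0.0435 0.064 ] 0.68
plate_grip [ 0.4905 -0.3369  0.1112] 0.96
26.95
```

The 904 changed pixels may come from the arm settling about 1 mm, since the first picture was taken while it was still moving. I'll compare two pictures taken from the settled arm.

```bash
python3 - <<'E'
from h import *
a=snapshot("wrist")["image"].astype(int)
for _ in range(12): p=snapshot("scene")
p=snapshot("wrist"); d=np.abs(p["image"].astype(int)-a)[50:280,220:430].max(2); n=(d>40).sum(); print("changed px",n); find(p,"plate_grip")
if n<200: job.close_job(); print("closed",bot.read_state()["t"])
E
```

```text
changed px 566
plate_grip [ 0.4921 -0.3403  0.114 ] 0.93
```

```bash
python3 - <<'E'
from h import *
def bl(p):
    b=cv2.inRange(cv2.cvtColor(p["image"],cv2.COLOR_RGB2HSV),(105,150,80),(125,255,255)); ys,xs=np.nonzero(b); return xs.mean(),ys.mean(),len(xs)
A=[]
for i in range(12):
    p=snapshot("wrist"); A.append(p["image"].astype(int)); print(np.round(bl(p),2), end=" ")
    if i: d=np.abs(A[-1]-A[-2]).max(2); print((d[50:280,220:430]>40).sum(),(d[:,:200]>40).sum())
E
```

```text
[318.72 180.07 760.  ] [318.54 185.94 791.  ] 185 0
[317.87 183.8  852.  ] 160 0
[317.88 180.86 759.  ] 118 0
[318.48 184.24 710.  ] 227 0
[318.74 181.69 626.  ] 100 0
[318.33 183.34 658.  ] 179 0
[317.81 183.39 878.  ] 323 0
[318.04 181.6  768.  ] 167 0
[318.66 183.07 609.  ] 339 0
[318.62 183.53 906.  ] 304 0
[318.02 184.06 551.  ] 420 0
```

```bash
python3 - <<'E'
from h import *
A=[snapshot("wrist")["image"].astype(int) for _ in range(10)]
S=np.stack(A).max(3); r=(S.max(0)-S.min(0)); ys,xs=np.nonzero(r>40); m=(xs>180)&(xs<430)&(ys<285); print(m.sum(),np.percentile(xs[m],[0,5,50,95,100]),np.percentile(ys[m],[0,5,50,95,100]))
crop=lambda a:cv2.resize(a[100:260,270:370,::-1].astype(np.uint8),None,fx=3,fy=3,interpolation=cv2.INTER_NEAREST)
cv2.imwrite("pics/d8.png",np.hstack([crop(A[0]),crop(A[9]),cv2.cvtColor(cv2.resize(np.clip(r[100:260,270:370],0,255).astype(np.uint8),None,fx=2,fy=3),cv2.COLOR_GRAY2BGR)]))
print(bot.read_state()["t"])
E
```

```text
252 [313. 313. 316. 324. 325.] [126. 131. 177. 236. 240.]
28.8
```

View pics/d8.png

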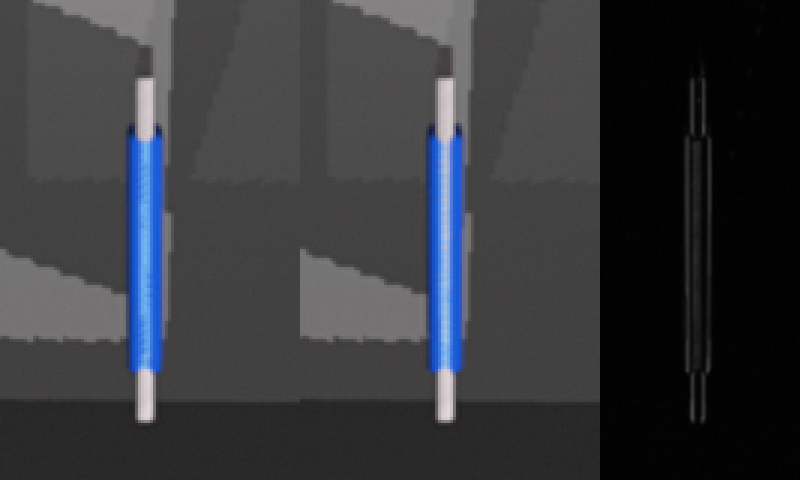

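Both crops show the plate upright in the same place. Only its edge pixels shimmer, a rocking of less than a pixel that seems to be dying down. I'll wait a little more and re-measure.

Call:
{"api": "drive_tool", "payload": {"targets": [[0, 0, 0, 0, 0, 0], [0, 0, 0, 0, 0, 0], [0, 0, 0, 0, 0, 0], [0, 0, 0, 0, 0, 0], [0, 0, 0, 0, 0, 0], [0, 0, 0, 0, 0, 0], [0, 0, 0, 0, 0, 0], [0, 0, 0, 0, 0, 0], [0, 0, 0, 0, 0, 0], [0, 0, 0, 0, 0, 0], [0, 0, 0, 0, 0, 0], [0, 0, 0, 0, 0, 0]]}}

```text
t: 30.3
ee_pos: [0.4908, -0.3383, 0.4487]
ee_rot: [-1.235, 1.193, 1.235]
ft_force: [-0.1, -0.1, 0.4]
finger_gap: 0.0853
```

Call:
{"api": "drive_tool", "payload": {"targets": [[0, 0, 0, 0, 0, 0], [0, 0, 0, 0, 0, 0], [0, 0, 0, 0, 0, 0], [0, 0, 0, 0, 0, 0], [0, 0, 0, 0, 0, 0], [0, 0, 0, 0, 0, 0], [0, 0, 0, 0, 0, 0], [0, 0, 0, 0, 0, 0], [0, 0, 0, 0, 0, 0], [0, 0, 0, 0, 0, 0], [0, 0, 0, 0, 0, 0], [0, 0, 0, 0, 0, 0]]}}

```text
t: 31.8
ee_pos: [0.4908, -0.3383, 0.4487]
ee_rot: [-1.235, 1.193, 1.235]
ft_force: [-1.0, -0.3, -0.0]
finger_gap: 0.0854
```

```bash
python3 - <<'E'
from h import *
A=[snapshot("wrist")["image"].astype(int) for _ in range(10)]
S=np.stack(A).max(3); r=(S.max(0)-S.min(0))[50:280,220:430]; n=(r>40).sum(); print(n,bot.read_state()["t"])
# edge position of white plate end below strip, subpixel, per frame
print([round(float((a[225:238,305:335].sum(2).mean(0)**3*np.arange(305,335)).sum()/(a[225:238,305:335].sum(2).mean(0)**3).sum()),2) for a in A])
E
```

```text
28 32.3
[318.71, 318.57, 318.65, 318.77, 318.68, 318.55, 318.63, 318.78, 318.68, 318.55]
```

The rocking is down to 0.1 px (about 0.06 mm), so I'm handing in.

```bash
python3 -c "
from h import *
print(job.close_job())"
```

```text
the job is handed in; nothing more can be done
None
```

I turned the dial about 144° clockwise to the orange rider, then drew the blade plate up out of its slot. I lowered it into the wash tub, let it go with its foot about 1 mm above the tub floor, and handed the job in at about 32 s. The hand-in gives no verdict.

**Dial:** with the camera straight above it, the pointer measured -49.7° and the rider -50.4°. An earlier oblique view had left up to 3.7° of doubt, depending on the rider height assumed. I did not repeat that overhead view at the end; later side and scene views put the pointer at the same place within the network's error.

**Plate:** it stands upright in the middle of the tub without touching a wall, balanced on its 5 mm foot. Two stillness checks failed because it was rocking slightly after release. I waited until the rocking fell to about 0.1 pixel (0.06 mm) before handing in.

**Rest of the scene:** the ramekin and pepper mill measured within about 4 mm of their starting positions, which is within measurement error. The tub stood upright, and the gripper was clear of everything with no force beyond sensor noise.

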